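# Push a spectacle blank home into a corner stop

## Robot

A 6-joint arm with a two-finger parallel gripper is mounted at the origin on the work surface. World frame = base frame: x ahead of the robot, y to its left, z up, the work surface at z = 0. Lengths are in m, angles in rad, forces in N, time in s.
With the tool pointing down it reaches from about 0.3 to 0.875 m from the base axis. Payload 6.4 kg.
Tool frame: the origin (TCP) lies on the centre line of the jaws, within the pads' length; the fingertips stand 14 mm ahead of it and the grasp point (between the pads) lies 5 mm behind it; z points along the fingers, y is the direction in which the jaws open and shut (so a half turn about z gives the same grasp; the last joint's range is limited). The gripper opens to 85 mm and grips with 20 to 120 N. Pads are 22 mm wide; open, the fingers measure 114 mm over their backs; the gripper's body (76 mm by 85 mm) begins 54 mm behind the grasp point. The pads swing forward as they close: fully open they stand 13 mm farther back than shut.
Start: joints at [1.142, 0.181, 1.607, -0, 1.354, -0.206], TCP at [0.127, 0.561, 0.245] pointing down, gripper open.
Joint ranges: [-2.99, 2.99], [-0.89, 2.07], [0.3, 2.58], [-1.14, 4.28], [0, 2.63], [-3.12, 3.12]. Speed limits (rad/s): [2.57, 2.57, 3.01, 3.14, 3.14, 3.14].

## Interface

Orientations are given as a unit quaternion [w, x, y, z].
In Python, from bench import * gives the robot as it stands.
- The arm moves only by the tool servo_tool, never from a script. Its argument "plan" is a list that holds one entry, the list of rows, each a list of 5 numbers: the shift along the world's x, y, z in m, then the turn about the world's z in rad, then the gripper command: -1 is shut, 1 is fully open, values between are in proportion. In form: [[[tx, ty, tz, roll, claw], ...]]. A call has 1 to 8 rows; each row shifts and turns the commanded pose from where the row before left it; what a row does not reach is not made up. A row lasts 1/10 s, in which the tool goes at most 50 mm and 8.59 degrees, less where a joint would pass 70% of its speed; a pose out of reach is approached as far as the arm can. A call with a gripper value outside its range is refused whole. The fingers move at their own pace and stop on an object; the grip force is fixed at half the most. Time passes only in rows, so rows that do not move let the fingers close. It gives the time, the measured TCP pose, the force and the opening at its end, in the units of the state.
- get_obs(): the state, without advancing time (a new reading comes with each control period).
- camera(name): name is "side" or "top" or "wrist"; returns a dict with "img" (384x512x3 uint8, blue, green, red), "camera_matrix" (3x3 intrinsics, pixels), "rvec" (rotation vector, rad) and "tvec" (3), from world to camera coordinates, as OpenCV has them. Camera axes: x right, y down, z forward; pixel columns grow to the right and rows downward; lengths in m; the calibration is good to about 2 mm. A picture is of the moment at which its call begins. There is no depth.
- hand_in(): hands the job in, once; it reports no verdict.
Trained networks look in a picture, given as the dict that the camera call returned (one of the last four; its "shot" number tells which), for a name from the list of things; names that differ only in an ending like _2 or _b are one class to them, and where a whole thing is asked for, a point or a joint stands for the part that bears it (a point fixed in the world has none). Each returns a list of dicts, best first, with "conf" (0 to 1); they miss things now and then, are a little off and sometimes report something else, mostly with a low value. They report only what shows in the picture. A call takes as long as a camera call. They do not tell look-alikes from the thing itself.
- trace(picture, thing): "mask" (384x512 bool, what is visible of it) and "rect" ([left, top, right, bottom] as shares, 0 to 1, of the picture: columns of its width, rows of its height, round what is visible of it).
- pinpoint(picture, thing): "centre" ([row, column] as shares, 0 to 1, of the picture: columns of its width, rows of its height: a listed point, or the origin of a listed thing).
The state is a dict: "time_s": time; "q": joint angles; "dq": joint speeds; "joint_efforts": joint torques, N m; "eef_pos": TCP position; "eef_rot": TCP orientation; "wrist_force": force on the tool from outside, world axes, zero at the start; "torque": the same for the moment, N m; "opening": opening from 0.0 (shut) to 1.0 (fully open).
Only numpy, scipy, OpenCV 4.12 (cv2) and the standard library are available. Lean on these libraries where they do the work, as an engineer would, in place of code of your own. Each camera call takes 0.05 s, during which the arm holds its last target.

## Task

Push the oblong wooden spectacle blank along the table into the aluminium corner stop, so that one long edge lies flush against the long fence and one short end is up against the short one. Only push it with the fingers: do not pick it up, and do not shift any of the other things on the table.

Things in the scene. Friction and masses are not known exactly. Their poses are not given: they have to be found in the camera images.
- blank: The work: a loose flat oblong of pale wood, 80 (its x) by 120 (its y) by 18 mm thick, about 80 to 150 g, lying on the table with two thin lens circles marked on top. Origin: centre of its underside. It starts 40 to 80 mm short of each fence and turned up to 0.35 rad from square to them.
- corner_stop: Fixed L of two aluminium bars, 18 mm wide, 20 mm high, open towards the robot. Origin: its inner corner, at table height. The long fence's inner face is this frame's plane x = 0, from y = -160 to +18 mm; the short one's is y = 0, from x = -110 to 0 mm; the bars lie behind these faces, the work at x < 0, y < 0. Home, the blank's centre is at x = -40, y = -60 mm, y axes parallel.
- offcut: Bystander: loose square of pale wood without markings, 60 by 60 by 18 mm, lying beyond the short fence. Origin: centre of its underside.
- clear_block: Bystander: loose clear acrylic block, 45 by 65 by 40 mm high, beyond the long fence. Origin: centre of its underside.
- weight: Bystander: loose brass weight, 40 mm in diameter, 48 mm high with a knob, past the open end of the long fence, on its far side. Origin: centre of its underside.
- anvil_block: Bystander: loose square steel bench block, 55 by 55 by 25 mm high, near the free end of the short fence. Origin: centre of its underside.
- jar: Bystander: loose amber glass jar with a black cap, 56 mm in diameter, 75 mm high, at the far left or far right, 0.4 m or more to the side. Origin: centre of its underside.
- engraver: Bystander: loose blue engraving handpiece lying on the table, about 140 mm long along its x, 20 mm thick, at the right. Origin: under its axis, 60 mm from its blunt end, at table height.
- cup: Bystander: loose grey plastic cup, 66 mm in diameter at the rim, 70 mm high, on the side opposite the jar. Origin: centre of its underside.
Mind the look-alikes: they are no part of the job. Leave any green or orange look-alike of the blank alone. What is shaped like the corner_stop but purple is not meant.

How it is judged:
By the outcome, as a careful person would: the job done as asked, in the order asked, and still so for the second after the job is handed in, with the robot touching nothing.
It also fails if it takes over 51 s, if anything falls off the work surface, if the arm or the gripper's body presses on something with over 40 N, if the wrist force passes 120 N, or if a joint passes its speed limit or range.

## Working session

There is one attempt and no reset: what is moved stays moved. The work goes in short steps, Python scripts to look and compute and a tool call to move; the robot and the scene stay as the last step left them, time stands still between calls to the robot, and variables do not carry over. Pictures are saved under pics/ and viewed, and the job is handed in when it is done.

Besides the shell and the picture viewer there is one more tool, called in YAML: its name, and indented under it one key for each argument. servo_tool: Moves the arm, as the interface text tells. Its arguments: {"type":"object","properties":{"plan":{"type":"array"}},"required":["plan"]}

```bash
ls; mkdir -p pics
python3 - <<'E'
from bench import *
import cv2
o=get_obs();print({k:o[k] for k in ('time_s','eef_pos','eef_rot','opening','wrist_force')})
for n in("top","side"):
    p=camera(n);cv2.imwrite(f"pics/{n}0.png",p["img"]);print(n,p["camera_matrix"],p["rvec"],p["tvec"])
    for t in("blank","corner_stop"):
        print(t,[(d['conf'],d['rect']) for d in trace(p,t)],[(d['conf'],d['centre']) for d in pinpoint(p,t)])
print(get_obs()['time_s'])
E
```

```text
pics
{'time_s': 0.0, 'eef_pos': array([0.12680878, 0.56029191, 0.24438221]), 'eef_rot': array([-2.61370069e-04,  1.11154188e-01,  9.93802779e-01, -8.45335183e-04]), 'opening': 1.003109772174364, 'wrist_force': array([ 0.41742944, -0.07580371, -0.2113071 ])}
top [[482.91176937   0.         253.42719862]
 [  0.         482.91176937 181.56985266]
 [  0.           0.           1.        ]] [ 2.14101278 -2.147684    0.16923271] [-0.01822593  0.60360507  1.2216749 ]
blank [(0.74, [0.3105, 0.5393, 0.3951, 0.6628]), (0.62, [0.5541, 0.6237, 0.6514, 0.7508]), (0.59, [0.452, 0.4422, 0.5465, 0.5781])] [(0.9, [0.6, 0.35]), (0.72, [0.5062, 0.4947]), (0.63, [0.6885, 0.6002])]
corner_stop [(0.75, [0.1354, 0.3042, 0.2916, 0.4216]), (0.72, [0.4371, 0.3424, 0.5941, 0.4474])] [(0.65, [0.3659, 0.4922]), (0.61, [0.3271, 0.1982])]
side [[359.66176826   0.         259.56493278]
 [  0.         359.66176826 192.88858238]
 [  0.           0.           1.        ]] [ 2.2317538  -0.45881527  0.23850068] [-0.5480807  0.1542993  0.79671  ]
blank [(0.87, [0.3436, 0.3997, 0.435, 0.4776]), (0.84, [0.3504, 0.6174, 0.435, 0.7391]), (0.7, [0.4469, 0.4693, 0.5434, 0.5784]), (0.17, [0.3477, 0.2799, 0.3937, 0.3401])] [(0.97, [0.6852, 0.3922]), (0.71, [0.5302, 0.492]), (0.59, [0.4453, 0.3922])]
corner_stop [(0.89, [0.5182, 0.4448, 0.6088, 0.5922]), (0.72, [0.4555, 0.2815, 0.526, 0.3732]), (0.45, [0.5598, 0.3992, 0.609, 0.4521])] [(0.75, [0.3107, 0.5131]), (0.71, [0.4878, 0.5906])]
0.5
```

View pics/top0.png

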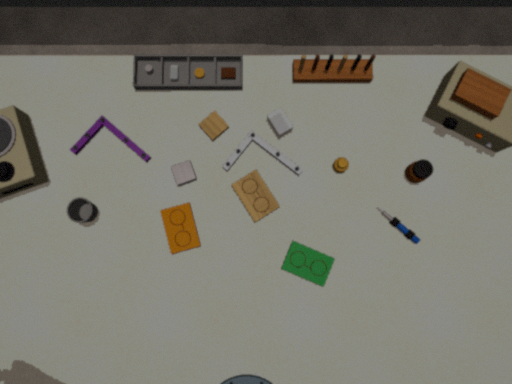

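View pics/side0.png

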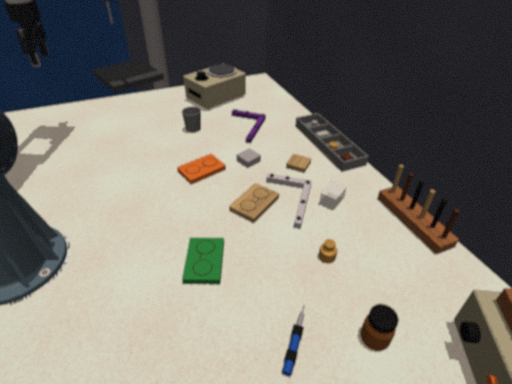

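Run:
```python
import cv2
i=cv2.imread("pics/top0.png");cv2.imwrite("pics/top0c.png",cv2.resize(i[100:290,140:350],None,fx=3.1,fy=3.1,interpolation=cv2.INTER_CUBIC))
```

```text
(no output)
```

View pics/top0c.png

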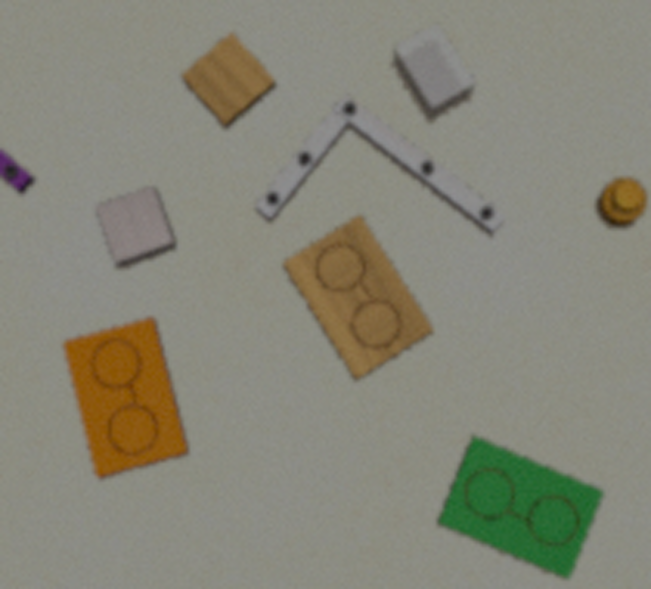

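The top picture has three oblongs: orange (181,228), green (308,263) and pale wood (256,195). The wooden one at (256,195) is the blank. The L shapes are purple (corner at 103,120) and silver-aluminium (corner at 252,140), and the silver one is the stop. The enlarged crop confirms both.

```bash
cat > h.py <<'E'
from bench import *
import cv2, numpy as np
from scipy.optimize import minimize
def box(x0,x1,y0,y1,h): return np.array([[x,y,z] for x in(x0,x1) for y in(y0,y1) for z in(0,h)],float)
BL=[box(-.04,.04,-.06,.06,.018)]
ST=[box(0,.018,-.16,.018,.02),box(-.11,.018,0,.018,.02)]
def w(pts,pose):
    x,y,a=pose;c,s=np.cos(a),np.sin(a);o=pts.copy();o[:,0]=x+c*pts[:,0]-s*pts[:,1];o[:,1]=y+s*pts[:,0]+c*pts[:,1];return o
def proj(p,P): return cv2.projectPoints(P,p["rvec"],p["tvec"],p["camera_matrix"],None)[0][:,0]
def unproj(p,uv,z):
    R=cv2.Rodrigues(p["rvec"])[0];K=p["camera_matrix"];d=R.T@np.linalg.solve(K,[uv[0],uv[1],1]);c=-R.T@p["tvec"].ravel()
    return c+d*(z-c[2])/d[2]
S=8
def render(p,M,pose):
    m=np.zeros((384*1,512*1),np.float32);
    for b in M:
        h=cv2.convexHull(proj(p,w(b,pose)).astype(np.float32))[:,0]
        t=np.zeros((384*4,512*4),np.uint8);cv2.fillPoly(t,[np.round((h*4+1.5)*16).astype(np.int32)],255,shift=4)
        m=np.maximum(m,cv2.resize(t,(512,384),interpolation=cv2.INTER_AREA)/255.)
    return m
def fit(p,M,mask,x0):
    f=lambda v:np.abs(render(p,M,(v[0],v[1],v[2]))-mask).sum()
    x0=np.array(x0,float)
    for k in(1,.3): 
        r=minimize(f,x0,method="Nelder-Mead",options=dict(initial_simplex=[x0]+[x0+k*d for d in np.diag([.012,.012,.12])],xatol=1e-5,fatol=.05));x0=r.x
    return r.x,r.fun/mask.sum()
def rel(stop,b):
    c,s=np.cos(stop[2]),np.sin(stop[2]);d=np.array(b[:2])-stop[:2]
    return np.array([c*d[0]+s*d[1],-s*d[0]+c*d[1],(b[2]-stop[2]+np.pi/2)%np.pi-np.pi/2])
def best(p,thing,uv):
    L=[d for d in trace(p,thing) if d["mask"][max(0,int(uv[1])-25):int(uv[1])+25,max(0,int(uv[0])-25):int(uv[0])+25].any()]
    def dist(d):
        ys,xs=np.nonzero(d["mask"]);return np.hypot(xs.mean()-uv[0],ys.mean()-uv[1])
    return min(L,key=dist)["mask"].astype(np.float32)
E
python3 - <<'E'
from h import *
p=camera("top")
for uv in((252,140),(223,170),(300,174),(256,195),(342,163),(183,173)): print(uv,unproj(p,uv,.02).round(4))
c=unproj(p,(252,140),.02);e=unproj(p,(300,174),.02);d=c-e
a=np.arctan2(d[1],d[0])-np.pi/2
ms=best(p,"corner_stop",(258,152));mb=best(p,"blank",(256,195))
st=fit(p,ST,ms,[c[0],c[1],a]);b0=unproj(p,(256,195),.018)
bl=fit(p,BL,mb,[b0[0],b0[1],a-.2])
bl2=fit(p,BL,mb,[b0[0],b0[1],a+.2])
print("top",st,bl,bl2,rel(st[0],bl[0]))
v=p["img"].copy()
q=camera("side")
ms=best(q,"corner_stop",(295,198));mb=best(q,"blank",(255,202))
s2=fit(q,ST,ms,st[0]);b2=fit(q,BL,mb,bl[0]);print("side",s2,b2,rel(s2[0],b2[0]))
for M,x in((ST,st),(BL,bl)):
    cs,_=cv2.findContours((render(p,M,x[0])>.5).astype(np.uint8),0,2);cv2.drawContours(v,cs,-1,(0,0,255),1)
u=q["img"].copy()
for M,x in((ST,st),(BL,bl)):
    cs,_=cv2.findContours((render(q,M,x[0])>.5).astype(np.uint8),0,2);cv2.drawContours(u,cs,-1,(0,0,255),1)
cv2.imwrite("pics/fit0.png",np.hstack([cv2.resize(v[110:240,190:320],None,fx=3,fy=3),cv2.resize(u[140:270,210:340],None,fx=3,fy=3)]))
print(get_obs()['time_s'])
E
```

```text
(252, 140) [ 0.7218 -0.0168  0.02  ]
(223, 170) [0.6393 0.0615 0.02  ]
(300, 174) [ 0.6278 -0.1455  0.02  ]
(256, 195) [ 0.5713 -0.027   0.02  ]
(342, 163) [ 0.6576 -0.2594  0.02  ]
(183, 173) [0.6314 0.1688 0.02  ]
top (array([ 0.72624437, -0.01532735, -0.65680815]), np.float64(0.08930525296538368)) (array([ 0.57222639, -0.0250916 , -1.01309169]), np.float64(0.045158988538554164)) (array([ 0.57190031, -0.02504159, -1.02048597]), np.float64(0.04496276145029657)) [-0.11601183 -0.10177494 -0.35628354]
side (array([ 0.72622407, -0.01631088, -0.66042293]), np.float64(0.08508383854934733)) (array([ 0.57244295, -0.02356753, -1.00459583]), np.float64(0.06686148240344895)) [-0.1169944  -0.10006798 -0.34417289]
0.8
```

View pics/fit0.png

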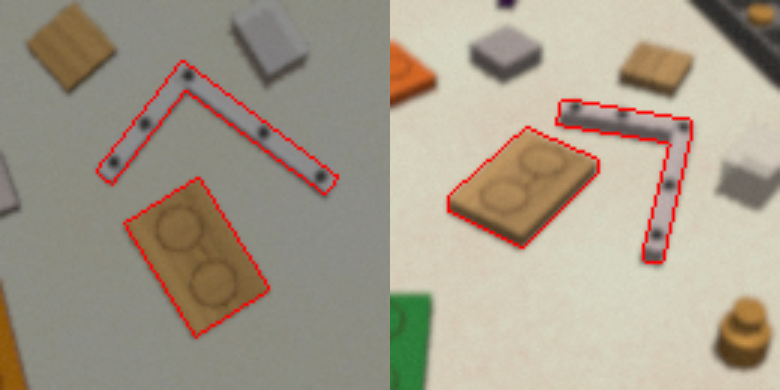

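servo_tool:
  plan:
    - [[0.0233, -0.0333, 0, -0.0272, 0.4], [0.0233, -0.0333, 0, -0.0272, 0.4], [0.0233, -0.0333, 0, -0.0272, 0.4], [0.0233, -0.0333, 0, -0.0272, 0.4], [0.0233, -0.0333, 0, -0.0272, 0.4], [0.0233, -0.0333, 0, -0.0272, 0.4], [0.0233, -0.0333, 0, -0.0272, 0.4], [0.0233, -0.0333, 0, -0.0272, 0.4]]

```text
time_s: 1.6
eef_pos: [0.3141, 0.2931, 0.2456]
eef_rot: [0.0, 0.219, 0.976, 0.0]
wrist_force: [1.4, 0.5, 0.1]
opening: 0.696
```

servo_tool:
  plan:
    - [[0.0233, -0.0333, 0, -0.0272, 0.4], [0.0233, -0.0333, 0, -0.0272, 0.4], [0.0233, -0.0333, 0, -0.0272, 0.4], [0.0233, -0.0333, 0, -0.0272, 0.4], [0.0233, -0.0333, 0, -0.0272, 0.4], [0.0233, -0.0333, 0, -0.0272, 0.4], [0.0233, -0.0333, 0, -0.0272, 0.4], [0.0233, -0.0333, 0, -0.0272, 0.4]]

```text
time_s: 2.4
eef_pos: [0.5007, 0.0264, 0.2455]
eef_rot: [0.0, 0.324, 0.946, 0.0]
wrist_force: [-0.0, 0.7, 0.4]
opening: 0.696
```

servo_tool:
  plan:
    - [[0, 0, -0.04, 0, 0.4], [0, 0, -0.04, 0, 0.4], [0, 0, -0.04, 0, 0.4], [0, 0, -0.04, 0, 0.4], [0, 0, -0.03, 0, 0.4], [0, 0, 0, 0, 0.4], [0, 0, 0, 0, 0.4]]

```text
time_s: 3.1
eef_pos: [0.4999, 0.028, 0.0556]
eef_rot: [-0.0, 0.323, 0.946, -0.0]
wrist_force: [-0.0, 1.9, 0.1]
opening: 0.7
```

```bash
cat >> h.py <<'E'
STOP=np.array([.7262,-.0158,-.6586])
def state():
    o=get_obs();q=o['eef_rot'];ax=np.arctan2(q[2],q[1]);yd=2*ax-np.pi/2
    r=rel(STOP,[*o['eef_pos'][:2],0]);print("t",round(o['time_s'],2),"pos",np.round(o['eef_pos'],4),"rel",r[:2].round(4),"jaw-y minus stop-y",round(float((yd-(STOP[2]+np.pi/2)+np.pi/2)%np.pi-np.pi/2),4),"F",np.round(o['wrist_force'],1),"open",round(o['opening'],3))
E
python3 - <<'E'
from h import *
state()
p=camera("top");q=camera("side");wr=camera("wrist")
cv2.imwrite("pics/a1.png",np.hstack([cv2.resize(p["img"][110:270,180:340],(390,390)),cv2.resize(q["img"][130:290,170:330],(390,390))]))
cv2.imwrite("pics/w1.png",wr["img"])
E
```

```text
t 3.1 pos [0.4999 0.028  0.0556] rel [-0.2058 -0.1038] jaw-y minus stop-y 0.0006 F [-0.   1.9  0.1] open 0.7
```

View pics/a1.png

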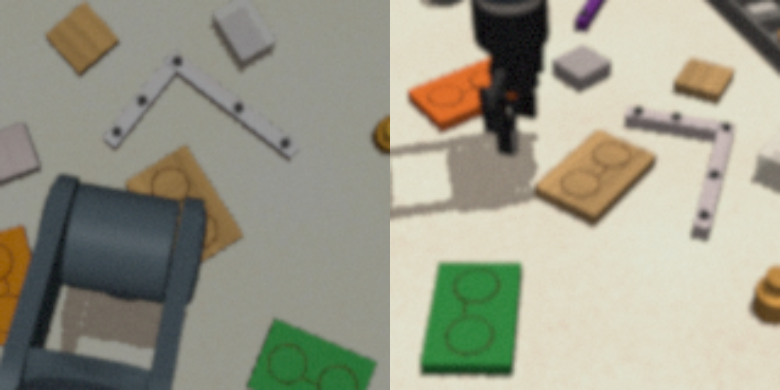

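View pics/w1.png

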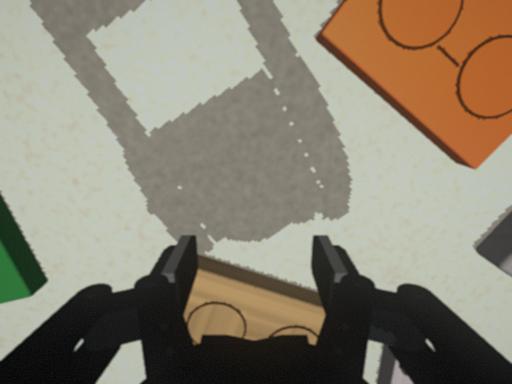

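Run:
```python
from h import *
q=camera("side");wr=camera("wrist")
t=np.array([-.2058,-.1038])
for n,p in(("side",q),("wrist",wr)):
  for dz in(0,.005,.014,.0556):
    P=np.array([[t[0]+dx,t[1]+dy,0] for dx in(-.011,.011) for dy in(-.03,.03)]);P=w(P,STOP);P[:,2]=.0556-dz
    print(n,dz,proj(p,P).round(0).tolist())
R=cv2.Rodrigues(wr["rvec"])[0];print("wristcam at",-R.T@np.ravel(wr["tvec"]))
cv2.imwrite("pics/s2.png",cv2.resize(q["img"][140:240,170:270],(600,600),interpolation=cv2.INTER_CUBIC))
```

```text
side 0 [[213.0, 189.0], [221.0, 175.0], [221.0, 190.0], [229.0, 176.0]]
side 0.005 [[213.0, 190.0], [221.0, 176.0], [221.0, 192.0], [229.0, 178.0]]
side 0.014 [[214.0, 193.0], [221.0, 179.0], [222.0, 194.0], [229.0, 180.0]]
side 0.0556 [[215.0, 205.0], [222.0, 191.0], [222.0, 206.0], [229.0, 192.0]]
wrist 0 [[190.0, 236.0], [314.0, 236.0], [193.0, 275.0], [311.0, 275.0]]
wrist 0.005 [[192.0, 232.0], [312.0, 232.0], [195.0, 270.0], [309.0, 270.0]]
wrist 0.014 [[196.0, 224.0], [309.0, 224.0], [198.0, 261.0], [306.0, 261.0]]
wrist 0.0556 [[207.0, 198.0], [298.0, 198.0], [209.0, 228.0], [296.0, 228.0]]
wristcam at [0.44022367 0.07541001 0.18560641]
```

View pics/s2.png

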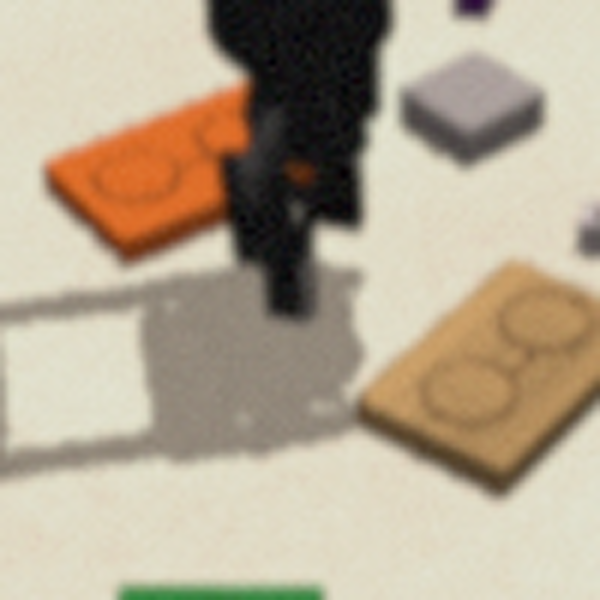

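servo_tool:
  plan:
    - [[0, 0, -0.018, 0, 0.4], [0, 0, -0.018, 0, 0.4], [0, 0, 0, 0, 0.4], [0.0079, -0.0061, 0, 0, 0.4], [0.0079, -0.0061, 0, 0, 0.4], [0.0079, -0.0061, 0, 0, 0.4], [0.0079, -0.0061, 0, 0, 0.4]]

```text
time_s: 4.05
eef_pos: [0.5328, 0.0027, 0.0201]
eef_rot: [0.001, 0.323, 0.946, 0.0]
wrist_force: [0.1, 1.1, 1.2]
opening: 0.7
```

servo_tool:
  plan:
    - [[0.0079, -0.0061, 0, 0, 0.4], [0.0079, -0.0061, 0, 0, 0.4], [0.0079, -0.0061, 0, 0, 0.4], [0, 0, 0, 0, 0.4]]

```text
time_s: 4.45
eef_pos: [0.5568, -0.0158, 0.0196]
eef_rot: [0.001, 0.323, 0.946, 0.0]
wrist_force: [-0.1, -0.1, 0.5]
opening: 0.7
```

Run:
```python
from h import *
state()
p=camera("top");q=camera("side")
cv2.imwrite("pics/a3.png",np.hstack([cv2.resize(p["img"][110:270,180:340],(390,390)),cv2.resize(q["img"][130:290,170:330],(390,390))]))
```

```text
t 4.45 pos [ 0.5568 -0.0158  0.0196] rel [-0.134  -0.1037] jaw-y minus stop-y -0.0002 F [-0.1 -0.1  0.5] open 0.7
```

View pics/a3.png

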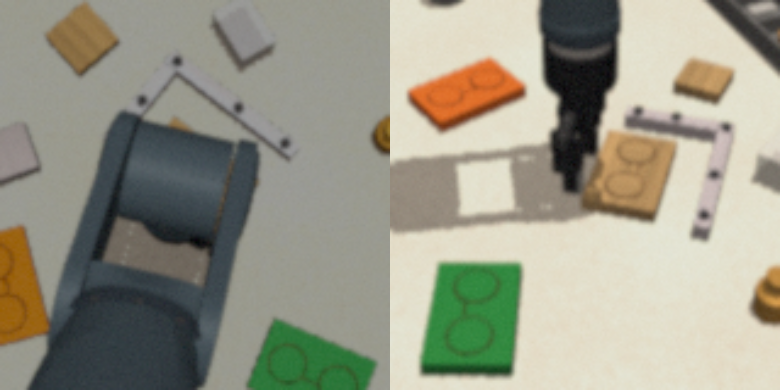

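servo_tool:
  plan:
    - [[0.0079, -0.0061, 0, 0, 0.4], [0.0079, -0.0061, 0, 0, 0.4], [0.0079, -0.0061, 0, 0, 0.4], [0.004, -0.003, 0, 0, 0.4], [0, 0, 0, 0, 0.4]]

```text
time_s: 5.05
eef_pos: [0.5839, -0.0368, 0.0195]
eef_rot: [0.001, 0.323, 0.946, 0.0]
wrist_force: [0.3, -0.6, 0.0]
opening: 0.698
```

Run:
```python
from h import *
state()
q=camera("side")
b=best(q,"blank",(268,198));x=fit(q,BL,b,[.63,-.06,STOP[2]]);print(x,rel(STOP,x[0]))
cv2.imwrite("pics/a4.png",cv2.resize(q["img"][150:250,220:320],(600,600),interpolation=cv2.INTER_CUBIC))
```

```text
t 5.05 pos [ 0.5839 -0.0368  0.0195] rel [-0.0997 -0.1037] jaw-y minus stop-y -0.0001 F [ 0.3 -0.6  0. ] open 0.698
(array([ 0.63335525, -0.05846802, -0.66748181]), np.float64(0.04060663976782049)) [-0.04731299 -0.09056594 -0.00888181]
```

View pics/a4.png

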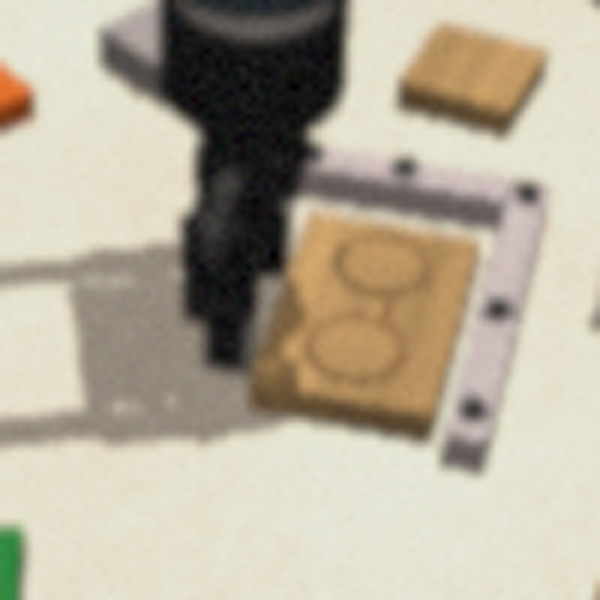

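servo_tool:
  plan:
    - [[0.004, -0.0031, 0, 0, 0.4], [0.0016, -0.0012, 0, 0, 0.4], [0.0008, -0.0006, 0, 0, 0.4], [0, 0, 0, 0, 0.4]]

```text
time_s: 5.55
eef_pos: [0.5893, -0.0409, 0.0193]
eef_rot: [0.0, 0.323, 0.946, -0.0]
wrist_force: [-0.5, 0.1, 0.6]
opening: 0.699
```

servo_tool:
  plan:
    - [[0.0008, -0.0006, 0, 0, 0.4], [0, 0, 0, 0, 0.4]]

```text
time_s: 5.75
eef_pos: [0.5895, -0.041, 0.0193]
eef_rot: [-0.001, 0.323, 0.946, 0.0]
wrist_force: [-3.6, 2.6, 2.9]
opening: 0.698
```

servo_tool:
  plan:
    - [[0.0008, -0.0006, 0, 0, 0.4], [0, 0, 0, 0, 0.4]]

```text
time_s: 5.95
eef_pos: [0.5895, -0.041, 0.0191]
eef_rot: [-0.002, 0.323, 0.946, 0.0]
wrist_force: [-5.8, 4.7, 6.3]
opening: 0.7
```

servo_tool:
  plan:
    - [[0.0008, -0.0006, 0, 0, 0.4], [0, 0, 0, 0, 0.4]]

```text
time_s: 6.15
eef_pos: [0.5896, -0.0411, 0.0191]
eef_rot: [-0.003, 0.323, 0.946, 0.0]
wrist_force: [-9.1, 7.0, 8.7]
opening: 0.701
```

servo_tool:
  plan:
    - [[-0.004, 0.0031, 0, 0, 0.4], [-0.012, 0.0092, 0, 0, 0.4], [-0.016, 0.0124, 0, 0, 0.4], [0, 0, 0.04, 0, 0.4], [0, 0, 0.04, 0, 0.4]]

```text
time_s: 6.65
eef_pos: [0.5583, -0.0176, 0.0989]
eef_rot: [-0.001, 0.323, 0.946, -0.0]
wrist_force: [0.9, -0.4, 0.8]
opening: 0.7
```

Run:
```python
from h import *
state();print(get_obs()['q'].round(3))
q=camera("side")
b=best(q,"blank",(272,200));x=fit(q,BL,b,[.638,-.06,STOP[2]]);print(x,rel(STOP,x[0]))
t=w(np.array([[-.04,-.185,0]]),STOP);print(t)
cv2.imwrite("pics/a5.png",cv2.resize(q["img"][150:250,220:320],(600,600),interpolation=cv2.INTER_CUBIC))
```

```text
t 6.65 pos [ 0.5583 -0.0176  0.0989] rel [-0.1317 -0.1042] jaw-y minus stop-y 0.001 F [ 0.9 -0.4  0.8] open 0.7
[-0.244  0.323  1.757 -0.     1.065 -1.157]
(array([ 0.63963716, -0.06055123, -0.65792245]), np.float64(0.058864534406918655)) [-0.04106999 -0.08836885  0.00067755]
[[ 0.58134411 -0.13762681  0.        ]]
```

View pics/a5.png

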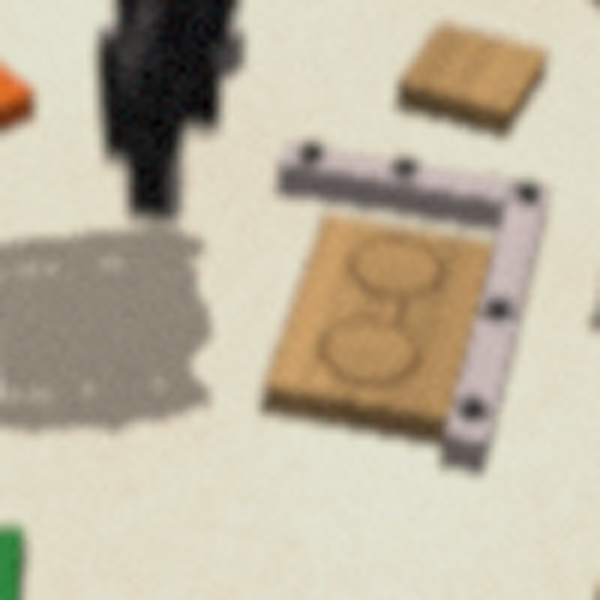

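servo_tool:
  plan:
    - [[0.0018, -0.0113, 0, -0.1428, -0.15], [0.0018, -0.0113, 0, -0.1428, -0.15], [0.0018, -0.0113, 0, -0.1428, -0.15], [0.0018, -0.0113, 0, -0.1428, -0.15], [0.0018, -0.0113, 0, -0.1428, -0.15], [0.0018, -0.0113, 0, -0.1428, -0.15], [0.0018, -0.0113, 0, -0.1428, -0.15], [0.0018, -0.0113, 0, -0.1428, -0.15]]

```text
time_s: 7.55
eef_pos: [0.5743, -0.1092, 0.0989]
eef_rot: [0.001, 0.785, 0.619, 0.0]
wrist_force: [0.7, 0.3, 1.3]
opening: 0.427
```

servo_tool:
  plan:
    - [[0.0018, -0.0113, 0, -0.1428, -0.15], [0.0018, -0.0113, 0, -0.1428, -0.15], [0.0018, -0.0113, 0, -0.1428, -0.15], [0, 0, -0.025, 0, -0.15], [0, 0, -0.025, 0, -0.15], [0, 0, 0, 0, -0.15]]

```text
time_s: 8.15
eef_pos: [0.5768, -0.1415, 0.0455]
eef_rot: [-0.002, 0.898, 0.441, -0.002]
wrist_force: [-0.3, 0.1, -0.7]
opening: 0.421
```

Run:
```python
from h import *
state()
q=camera("side")
cv2.imwrite("pics/a6.png",cv2.resize(q["img"][150:250,220:320],(600,600),interpolation=cv2.INTER_CUBIC))
```

```text
t 8.15 pos [ 0.5768 -0.1415  0.0455] rel [-0.0412 -0.1908] jaw-y minus stop-y -1.5706 F [-0.3  0.1 -0.7] open 0.421
```

View pics/a6.png

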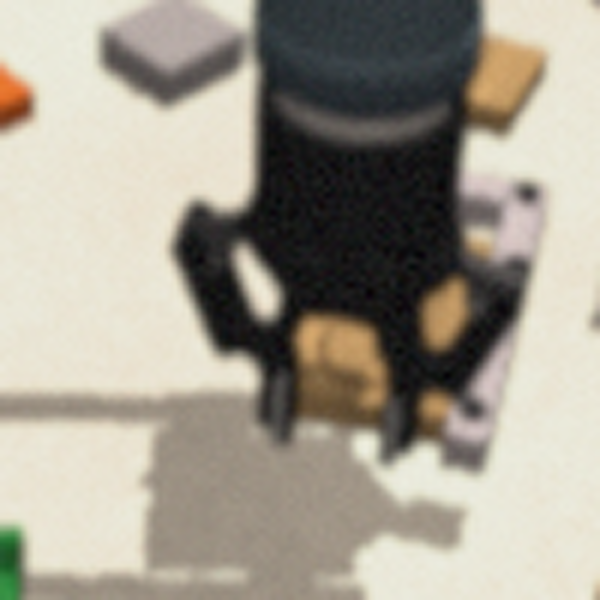

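servo_tool:
  plan:
    - [[-0.0024, 0.0018, -0.012, 0, -0.15], [0, 0, -0.0125, 0, -0.15], [0, 0, 0, 0, -0.15], [0.0061, 0.0079, 0, 0, -0.15], [0.0061, 0.0079, 0, 0, -0.15], [0.0061, 0.0079, 0, 0, -0.15], [0, 0, 0, 0, -0.15]]

```text
time_s: 8.9
eef_pos: [0.5967, -0.1155, 0.0254]
eef_rot: [0.0, 0.897, 0.442, 0.001]
wrist_force: [-0.3, -1.0, -0.1]
opening: 0.423
```

servo_tool:
  plan:
    - [[0.0061, 0.0079, 0, 0, -0.15], [0.0061, 0.0079, 0, 0, -0.15], [0, 0, 0, 0, -0.15]]

```text
time_s: 9.2
eef_pos: [0.6085, -0.0998, 0.025]
eef_rot: [0.0, 0.897, 0.441, 0.0]
wrist_force: [-0.7, -0.2, 0.0]
opening: 0.425
```

Run:
```python
from h import *
state()
q=camera("side");p=camera("top")
cv2.imwrite("pics/a7.png",np.hstack([cv2.resize(p["img"][110:230,200:320],(390,390)),cv2.resize(q["img"][150:250,220:320],(390,390),interpolation=cv2.INTER_CUBIC)]))
```

```text
t 9.2 pos [ 0.6085 -0.0998  0.025 ] rel [-0.0417 -0.1385] jaw-y minus stop-y -1.5692 F [-0.7 -0.2  0. ] open 0.425
```

View pics/a7.png

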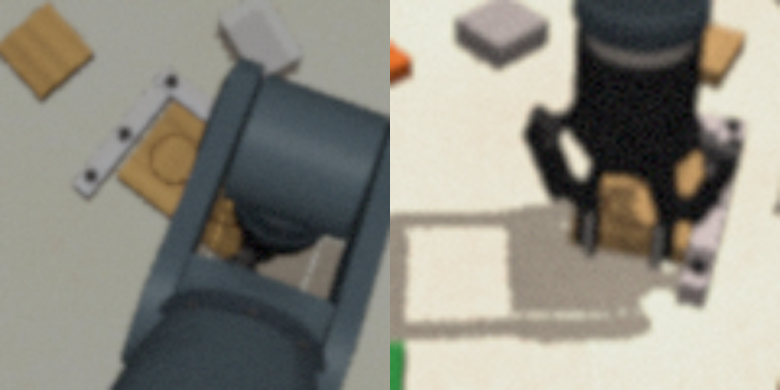

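servo_tool:
  plan:
    - [[-0.0012, -0.0016, -0.003, 0, -0.15], [0.0037, 0.0047, 0, 0, -0.15], [0.0018, 0.0024, 0, 0, -0.15], [0, 0, 0, 0, -0.15]]

```text
time_s: 9.7
eef_pos: [0.6119, -0.0952, 0.0217]
eef_rot: [-0.0, 0.898, 0.441, -0.0]
wrist_force: [0.0, 0.9, -1.0]
opening: 0.425
```

servo_tool:
  plan:
    - [[0.0009, 0.0012, 0, 0, -0.15], [0, 0, 0, 0, -0.15]]

```text
time_s: 9.9
eef_pos: [0.612, -0.095, 0.0217]
eef_rot: [0.0, 0.898, 0.441, -0.001]
wrist_force: [-3.7, -3.4, 0.8]
opening: 0.423
```

servo_tool:
  plan:
    - [[0.0006, 0.0008, 0, 0, -0.15], [0, 0, 0, 0, -0.15]]

```text
time_s: 10.1
eef_pos: [0.6121, -0.0949, 0.0217]
eef_rot: [0.0, 0.898, 0.441, -0.002]
wrist_force: [-6.2, -5.7, 1.6]
opening: 0.425
```

servo_tool:
  plan:
    - [[0.0006, 0.0008, 0, 0, -0.15], [0, 0, 0, 0, -0.15]]

```text
time_s: 10.3
eef_pos: [0.6121, -0.0948, 0.0217]
eef_rot: [0.0, 0.898, 0.441, -0.002]
wrist_force: [-9.5, -8.7, 3.9]
opening: 0.426
```

servo_tool:
  plan:
    - [[-0.0024, -0.0032, 0, 0, -0.15], [-0.012, -0.0156, 0, 0, -0.15], [-0.012, -0.0156, 0, 0, -0.15], [0, 0, 0.045, 0, -0.15], [0, 0, 0.045, 0, -0.15], [-0.03, -0.035, 0.02, 0, -0.15], [-0.03, -0.035, 0.02, 0, -0.15], [-0.03, -0.035, 0, 0, -0.15]]

```text
time_s: 11.1
eef_pos: [0.4991, -0.2336, 0.1554]
eef_rot: [0.003, 0.897, 0.441, 0.002]
wrist_force: [1.3, -1.2, -0.0]
opening: 0.425
```

```bash
cat > chk.py <<'E'
from h import *
import sys
state()
q=camera("side");p=camera("top")
for n,c,uv,su in(("side",q,(275,193),(295,198)),("top",p,(257,165),(258,152))):
    try:
        x=fit(c,BL,best(c,"blank",uv),[.658,-.039,STOP[2]]);print(n,"stop-frame (STOP)",x[1].round(3),rel(STOP,x[0]).round(4))
        s=fit(c,ST,best(c,"corner_stop",su),STOP);print("  stop",s[0].round(4),s[1].round(3),"rel",rel(s[0],x[0]).round(4))
    except Exception as e: print(n,e)
cv2.imwrite("pics/%s.png"%sys.argv[1],np.hstack([cv2.resize(p["img"][125:205,210:310],(400,320),interpolation=cv2.INTER_CUBIC),cv2.resize(q["img"][160:240,240:340],(400,320),interpolation=cv2.INTER_CUBIC)]))
cv2.imwrite("pics/%s_top.png"%sys.argv[1],p["img"])
E
python3 chk.py b1
```

```text
t 11.1 pos [ 0.4991 -0.2336  0.1554] rel [-0.0463 -0.3113] jaw-y minus stop-y -1.5686 F [ 1.3 -1.2 -0. ] open 0.425
side min() iterable argument is empty
top stop-frame (STOP) 0.043 [-0.0408 -0.0609 -0.0002]
  stop [ 0.7266 -0.0165 -0.6657] 0.159 rel [-0.0412 -0.0609  0.0068]
```

View pics/b1.png

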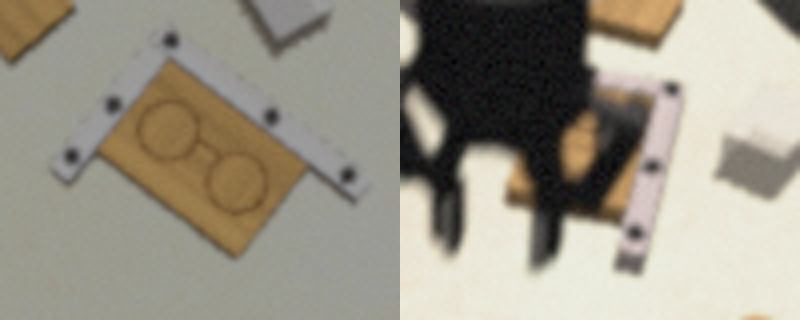

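servo_tool:
  plan:
    - [[0.0075, 0.0229, 0, 0.1428, -0.15], [0.0075, 0.0229, 0, 0.1428, -0.15], [0.0075, 0.0229, 0, 0.1428, -0.15], [0.0075, 0.0229, 0, 0.1428, -0.15], [0.0075, 0.0229, 0, 0.1428, -0.15], [0.0075, 0.0229, 0, 0.1428, -0.15], [0.0075, 0.0229, 0, 0.1428, -0.15], [0.0075, 0.0229, 0, 0.1428, -0.15]]

```text
time_s: 12.15
eef_pos: [0.5584, -0.0457, 0.1511]
eef_rot: [-0.0, 0.513, 0.858, 0.0]
wrist_force: [0.2, 0.1, 0.1]
opening: 0.421
```

servo_tool:
  plan:
    - [[0.0075, 0.0229, 0, 0.1428, -0.15], [0.0075, 0.0229, 0, 0.1428, -0.15], [0.0075, 0.0229, 0, 0.1428, -0.15], [0, 0, -0.04, 0, -0.15], [0, 0, -0.04, 0, -0.15], [0, 0, 0, 0, -0.15]]

```text
time_s: 12.75
eef_pos: [0.5756, 0.023, 0.0655]
eef_rot: [-0.006, 0.322, 0.947, -0.001]
wrist_force: [-1.4, -0.3, -0.8]
opening: 0.423
```

```bash
python3 chk.py b2
```

```text
t 12.75 pos [0.5756 0.023  0.0655] rel [-0.1428 -0.0615] jaw-y minus stop-y 0.0032 F [-1.4 -0.3 -0.8] open 0.423
side stop-frame (STOP) 0.057 [-0.0414 -0.06   -0.0003]
  stop [ 0.7276 -0.0144 -0.6596] 0.382 rel [-0.0416 -0.062   0.0007]
top stop-frame (STOP) 1.636 [-0.0383 -0.0601 -0.0168]
  stop [ 0.7279 -0.0165 -0.6696] 0.526 rel [-0.0394 -0.061  -0.0058]
```

View pics/b2.png

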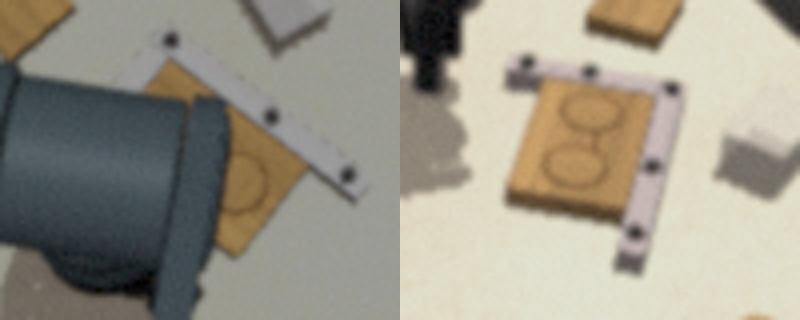

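servo_tool:
  plan:
    - [[0, 0, -0.022, -0.003, -0.15], [0, 0, -0.022, 0, -0.15], [0, 0, 0, 0, -0.15], [0.0117, -0.0091, 0, 0, -0.15], [0.0117, -0.0091, 0, 0, -0.15], [0.0079, -0.0061, 0, 0, -0.15], [0.0032, -0.0024, 0, 0, -0.15], [0, 0, 0, 0, -0.15]]

```text
time_s: 13.85
eef_pos: [0.6156, -0.0069, 0.0285]
eef_rot: [0.001, 0.325, 0.946, 0.0]
wrist_force: [-0.6, 1.9, 0.4]
opening: 0.422
```

servo_tool:
  plan:
    - [[-0.004, 0.0031, 0, 0, -0.15], [0, 0, -0.007, 0, -0.15], [0, 0, 0, 0, -0.15], [0.0032, -0.0024, 0, 0, -0.15], [0.0008, -0.0006, 0, 0, -0.15], [0, 0, 0, 0, -0.15]]

```text
time_s: 14.45
eef_pos: [0.6153, -0.0067, 0.0208]
eef_rot: [0.0, 0.325, 0.946, 0.0]
wrist_force: [-1.1, 0.6, 0.1]
opening: 0.424
```

servo_tool:
  plan:
    - [[0.0006, -0.0005, 0, 0, -0.15], [0, 0, 0, 0, -0.15]]

```text
time_s: 14.65
eef_pos: [0.6156, -0.007, 0.0207]
eef_rot: [0.0, 0.325, 0.946, 0.0]
wrist_force: [0.5, 0.1, -0.0]
opening: 0.423
```

servo_tool:
  plan:
    - [[0.0006, -0.0005, 0, 0, -0.15], [0, 0, 0, 0, -0.15]]

```text
time_s: 14.85
eef_pos: [0.6159, -0.0073, 0.0206]
eef_rot: [-0.0, 0.324, 0.946, 0.0]
wrist_force: [-1.2, 0.7, 1.8]
opening: 0.423
```

servo_tool:
  plan:
    - [[0.0006, -0.0005, 0, 0, -0.15], [0, 0, 0, 0, -0.15]]

```text
time_s: 15.05
eef_pos: [0.616, -0.0074, 0.0206]
eef_rot: [-0.001, 0.324, 0.946, 0.0]
wrist_force: [-4.0, 2.9, 4.5]
opening: 0.426
```

servo_tool:
  plan:
    - [[0.0006, -0.0005, 0, 0, -0.15], [0, 0, 0, 0, -0.15]]

```text
time_s: 15.25
eef_pos: [0.616, -0.0074, 0.0205]
eef_rot: [-0.002, 0.324, 0.946, 0.0]
wrist_force: [-7.1, 4.8, 5.9]
opening: 0.422
```

servo_tool:
  plan:
    - [[-0.004, 0.0031, 0, 0, -0.15], [-0.016, 0.0124, 0, 0, -0.15], [-0.02, 0.0154, 0, 0, -0.15], [0, 0, 0.045, 0, -0.15], [0, 0, 0.045, 0, -0.15], [-0.035, 0.03, 0.03, 0, -0.15], [-0.035, 0.03, 0.03, 0, -0.15], [-0.035, 0.03, 0.03, 0, -0.15]]

```text
time_s: 16.05
eef_pos: [0.481, 0.1046, 0.1936]
eef_rot: [0.001, 0.325, 0.946, 0.0]
wrist_force: [-0.0, 0.0, 0.3]
opening: 0.422
```

servo_tool:
  plan:
    - [[-0.03, 0.035, 0.02, 0, -0.15], [-0.03, 0.035, 0, 0, -0.15], [-0.02, 0.035, 0, 0, -0.15], [0, 0.035, 0, 0, -0.15], [0, 0, 0, 0, -0.15]]

```text
time_s: 16.55
eef_pos: [0.4016, 0.2472, 0.213]
eef_rot: [0.001, 0.323, 0.947, 0.001]
wrist_force: [0.2, 0.3, 0.7]
opening: 0.42
```

```bash
python3 chk.py b3
```

```text
t 16.55 pos [0.4016 0.2472 0.213 ] rel [-0.4177  0.0093] jaw-y minus stop-y 0.0016 F [0.2 0.3 0.7] open 0.42
side stop-frame (STOP) 0.057 [-0.0416 -0.0602 -0.0059]
side min() iterable argument is empty
top stop-frame (STOP) 0.035 [-0.0401 -0.0602 -0.0094]
  stop [ 0.7258 -0.0165 -0.6704] 0.237 rel [-0.0396 -0.0599  0.0024]
```

View pics/b3.png

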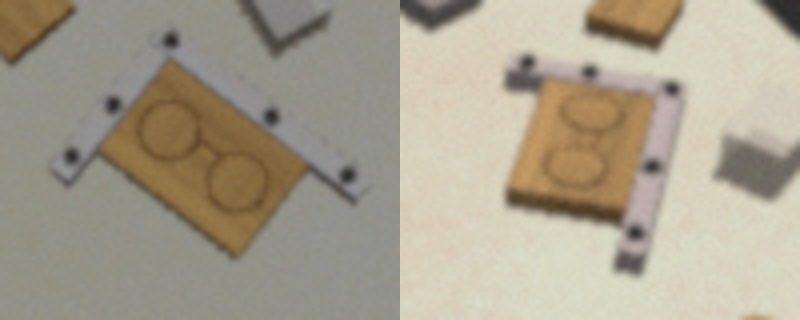

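View pics/b3_top.png

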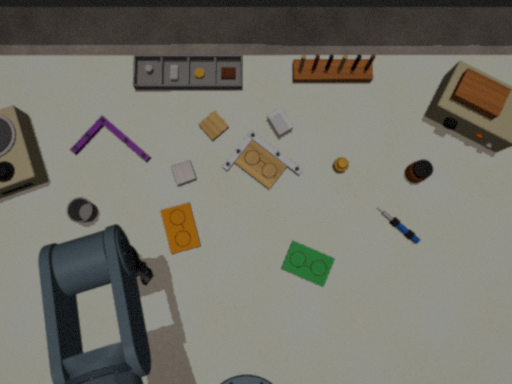

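Everything looks seated, but the last angle fits (-0.006 and -0.009 rad) differ slightly from the earlier ones. I'll compare the edges directly in the images.

Run:
```python
from h import *
a=cv2.imread("pics/b1_top.png");z=cv2.imread("pics/b3_top.png");o=cv2.imread("pics/top0.png")
d=np.abs(a.astype(int)-z).sum(2);print("b1 vs b3 diff in region",d[150:195,230:300].mean(),d[220:260,290:330].mean(),d[150:195,230:300].max())
# average several new shots, colour-segment the wood, fit
for n in("top","side"):
    ps=[camera(n) for _ in range(6)];p=ps[-1];im=np.mean([k["img"] for k in ps],0).astype(np.float32)
    pose0=[*w(np.array([[-.04,-.06,0]]),STOP)[0,:2],STOP[2]]
    sat=(im[...,2]-im[...,0])/im.sum(2)
    # outer free edges & wood/fence boundary: sample profiles normal to edges at top face
    for name,pts in (("long edge x=0 side",[(0,y) for y in np.linspace(-.112,-.012,11)]),("long free x=-.08",[(-.08,y) for y in np.linspace(-.112,-.012,11)]),("short y=0",[(x,0) for x in np.linspace(-.07,-.01,7)]),("short free y=-.12",[(x,-.12) for x in np.linspace(-.07,-.01,7)])):
        off=[]
        nrm=(1,0) if "long" in name else (0,1)
        ss=np.linspace(-.01,.01,81)
        for q in pts:
            P=np.array([[q[0]+s*nrm[0],q[1]+s*nrm[1],0] for s in ss]);P=w(P,STOP);P[:,2]=.018
            uv=proj(p,P).astype(np.float32)
            pr=cv2.remap(sat,uv[:,0],uv[:,1],cv2.INTER_LINEAR).ravel()
            g=np.abs(np.gradient(cv2.GaussianBlur(pr.reshape(1,-1),(0,0),4).ravel()));g[g<.4*g.max()]=0
            off.append((g*ss).sum()/g.sum()*1000)
        k=np.polyfit([q[1] if nrm[0] else q[0] for q in pts],off,1)
        print(n,name,"mm:",np.round(off,1),"slope rad",round(k[0]/1000,4))
    if n=="top": vis=im
    cv2.imwrite(f"pics/av_{n}.png",cv2.resize(im[125:205,210:310] if n=="top" else im[165:240,255:330],(800,600) if n=="side" else (750,600),interpolation=cv2.INTER_CUBIC))
print(get_obs()['time_s'])
```

```text
b1 vs b3 diff in region 22.95111111111111 116.249375 74
top long edge x=0 side mm: [-1.8 -1.9 -1.8 -1.6 -1.4 -1.4 -1.3 -1.4 -1.4 -1.1 -1. ] slope rad 0.0077
top long free x=-.08 mm: [-1.6 -1.8 -1.8 -2.  -1.7 -1.9 -1.8 -2.1 -2.1 -1.4 -1.5] slope rad 0.0005
top short y=0 mm: [-1.5 -1.5 -1.6 -1.8 -1.9 -1.9 -2.1] slope rad -0.0107
top short free y=-.12 mm: [-0.9 -0.7 -0.9 -0.8 -1.  -0.6 -1.5] slope rad -0.0062
side long edge x=0 side mm: [-1.  -1.  -1.  -0.4 -0.7 -0.6 -0.4 -0.5 -0.3 -0.4 -0.4] slope rad 0.0071
side long free x=-.08 mm: [ 1.7  1.6  1.9  1.8  2.1  2.   2.1  2.3  2.   0.5 -0.3] slope rad -0.0123
side short y=0 mm: [-3.5 -3.6 -3.2 -3.9 -4.3 -5.  -4.2] slope rad -0.0215
side short free y=-.12 mm: [-3.  -3.3 -1.5 -0.8 -2.3 -3.6 -2.2] slope rad 0.0025
17.45[ WARN:0@4.316] global loadsave.cpp:1063 imwrite_ Unsupported depth image for selected encoder is fallbacked to CV_8U.
```

View pics/av_top.png

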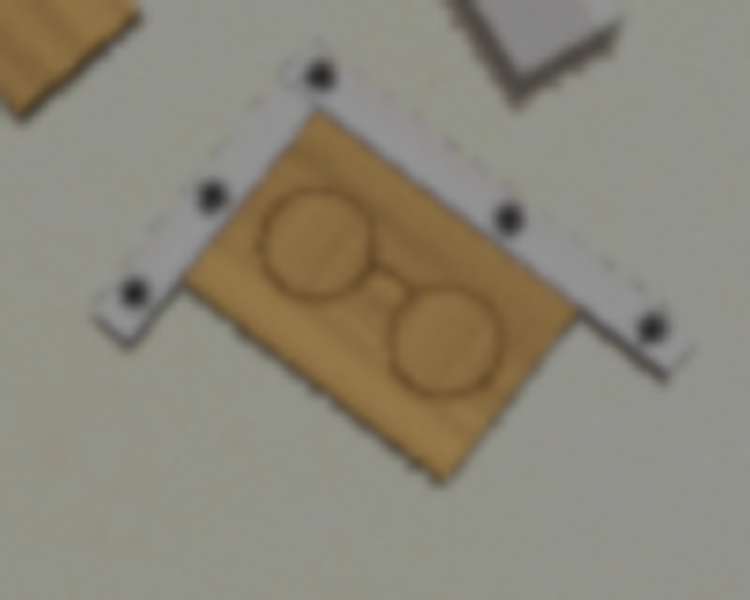

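View pics/av_side.png

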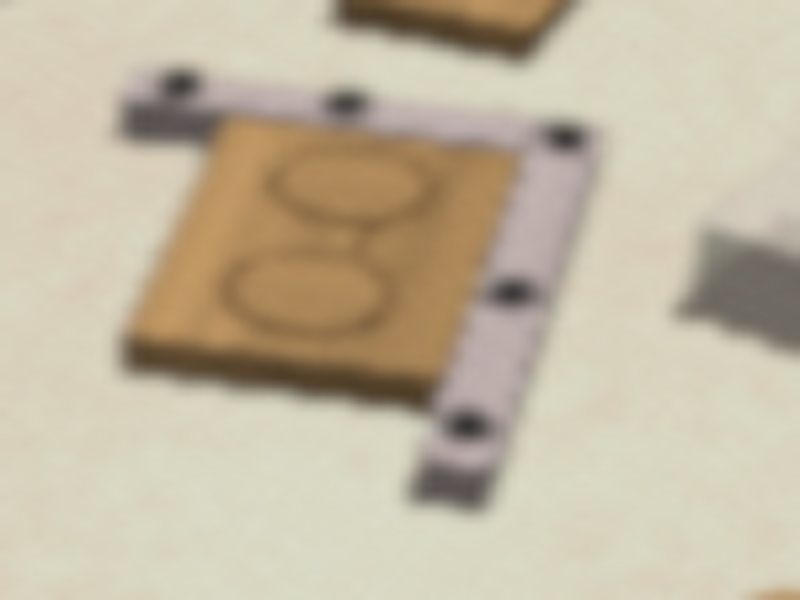

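Run:
```python
from h import *
p=camera("top")
ims={k:cv2.imread(f"pics/{k}.png").astype(np.float32) for k in("top0","b1_top","b3_top")}
def edges(im,pts,nrm,z,chan):
    f=(im[...,2]-im[...,0])/im.sum(2) if chan=="sat" else im.mean(2)/255
    f=cv2.GaussianBlur(f,(0,0),.8);off=[];ss=np.linspace(-.007,.007,71)
    for q in pts:
        P=w(np.array([[q[0]+s*nrm[0],q[1]+s*nrm[1],0] for s in ss]),STOP);P[:,2]=z
        uv=proj(p,P).astype(np.float32);pr=cv2.remap(f,uv[:,0],uv[:,1],cv2.INTER_LINEAR).ravel()
        g=np.abs(np.gradient(pr));g[g<.5*g.max()]=0;off.append((g*ss).sum()/g.sum()*1000)
    t=[q[1] if nrm[0] else q[0] for q in pts];k=np.polyfit(t,off,1);return round(k[0]/1000,4),np.round(np.mean(off),2)
Y=np.linspace(-.112,-.012,60);X=np.linspace(-.072,-.01,40)
for k in("b1_top","b3_top"):
    print(k,"blank edges: fence-long",edges(ims[k],[(0,y) for y in Y],(1,0),.018,"sat"),"free-long",edges(ims[k],[(-.08,y) for y in Y],(1,0),.018,"sat"),"fence-short",edges(ims[k],[(x,0) for x in X],(0,1),.018,"sat"),"free-short",edges(ims[k],[(x,-.12) for x in X],(0,1),.018,"sat"))
k="top0"
print("stop: long inner",edges(ims[k],[(0,y) for y in np.linspace(-.15,-.012,60)],(1,0),.02,"g"),"outer",edges(ims[k],[(.018,y) for y in np.linspace(-.15,.01,60)],(1,0),.02,"g"),"short inner",edges(ims[k],[(x,0) for x in np.linspace(-.1,-.01,60)],(0,1),.02,"g"))
```

```text
b1_top blank edges: fence-long (np.float64(0.0076), np.float64(-1.62)) free-long (np.float64(0.005), np.float64(-2.55)) fence-short (np.float64(-0.0124), np.float64(-1.82)) free-short (np.float64(-0.0025), np.float64(-0.85))
b3_top blank edges: fence-long (np.float64(0.0089), np.float64(-1.51)) free-long (np.float64(0.0056), np.float64(-1.89)) fence-short (np.float64(-0.0118), np.float64(-1.79)) free-short (np.float64(-0.0025), np.float64(-0.83))
stop: long inner (np.float64(0.003), np.float64(-1.44)) outer (np.float64(-0.0037), np.float64(-3.21)) short inner (np.float64(-0.0146), np.float64(-1.18))<stdin>:5: RuntimeWarning: invalid value encountered in divide
```

Run:
```python
from h import *
a=cv2.imread("pics/top0.png");z=cv2.imread("pics/b3_top.png")
d=cv2.GaussianBlur(cv2.absdiff(a,z).max(2),(5,5),0)>22
n,_,s,c=cv2.connectedComponentsWithStats(d.astype(np.uint8))
print([(r[:5].tolist()) for r in s[1:] if r[4]>8])
print(hand_in());print(get_obs()['time_s'])
```

```text
[[231, 140, 56, 83, 2649], [0, 224, 196, 160, 17190]]
the job is handed in; nothing more can be done
None
the job is handed in; nothing more can be done
```

The blank is in the corner stop and the job is handed in. I pushed it with two spread fingers, first square onto the long fence, then along it against the short fence. A last light nudge at the long edge closed a gap of about 0.6 mm. It was never gripped.

- **Force:** each push ended with the wrist force rising steadily while the tool stood still, which means the blank was against a fence. It reached about 14 N on the first long-fence push, 13 N on the short-fence push and 10 N on the nudge, counting the upward part.
- **Position:** the final picture fits put the blank in the stop frame at x = -40.1 mm, y = -60.2 mm (top) and x = -41.6 mm, y = -60.2 mm (side). Home is x = -40, y = -60 mm. The calibration is only good to about 2 mm.
- **Look:** no gap to either fence shows in the enlarged, averaged views.
- **Angle, not fully settled:** the last fits read -0.006 and -0.009 rad against my first estimate of the stop, and other angle readings differed by about as much. I took this as error in the stop's estimated angle, because the edges show no turn from before to after the nudge.
- **Failed checks:** the last side-view fit of the stop found nothing, and the side-view edge measurements were too noisy to use.
- **Other things:** comparing the first and last top pictures, only the blank and the arm with its shadow had changed.
- **Time:** the robot clock read 17.45 s at the last reading before hand-in, with one more camera call after it, against the 51 s limit. The arm was clear of everything.

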